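# Restock the stationery caddy

### The job

Put the desk's stationery back in the wooden caddy, each thing standing upright in the dish meant for it: the dark ink bottle in the blue dish, the yellow glue stick in the yellow dish, the rubber stamp in the red dish and the smaller of the two cartons in the white dish. The amber dropper bottle and the larger carton are a colleague's and must stay where they are. At the end everything is let go and standing still.

Things in the scene. Friction and masses are not known exactly. Their poses are not given: they have to be found in the camera images.
- ink_bottle: To be put in the blue dish. Dark violet ink bottle with a black cap, standing: body 44 mm in diameter and 40 mm high, cap 28 mm in diameter from 40 to 56 mm. Origin: centre of the underside; z up. About 90 g.
- glue_stick: To be put in the yellow dish. Plain yellow glue stick, a standing cylinder 28 mm in diameter and 86 mm high. Origin: centre of the underside; z up. About 35 g.
- rubber_stamp: To be put in the red dish. Wooden hand stamp standing on its rubber: base 24 mm (x) by 60 mm (y) and 16 mm high with a red lower edge, above it a turned round handle up to 24 mm thick, on the same axis, from 16 to 65 mm. Origin: centre of the underside; z up. About 45 g.
- small_carton: To be put in the white dish. The smaller of two white cartons with a picture of oranges: 34 mm (x) by 52 mm (y), 30 mm high; grasp it below 25 mm. Origin: centre of the underside; z up. About 27 g.
- dropper_bottle: Look-alike, to be left alone. Amber glass bottle with a black dropper top, standing: 33 mm in diameter, 102 mm high. Origin: centre of the underside.
- large_carton: Look-alike, to be left alone. The larger of the two white cartons with oranges: 31 mm (x) by 86 mm (y), 49 mm high. Origin: centre of the underside.
- blue_dish: Blue dish, for the ink bottle. Round open dish, 85 mm outside and 80 mm inside diameter. Origin: centre of its underside, 12 mm above the desk; z up; flat inner floor 4 mm and rim 15 mm above the origin. Fixed on the caddy, a fixed wooden board 188 mm square with four such dishes two by two, centres 88 mm apart; which colour is where varies.
- yellow_dish: Yellow dish, for the glue stick. Round open dish, 85 mm outside and 80 mm inside diameter. Origin: centre of its underside, 12 mm above the desk; z up; flat inner floor 4 mm and rim 15 mm above the origin. Fixed on the same caddy.
- red_dish: Red dish, for the rubber stamp. Round open dish, 85 mm outside and 80 mm inside diameter. Origin: centre of its underside, 12 mm above the desk; z up; flat inner floor 4 mm and rim 15 mm above the origin. Fixed on the same caddy.
- white_dish: White dish, for the smaller carton. Round open dish, 85 mm outside and 80 mm inside diameter. Origin: centre of its underside, 12 mm above the desk; z up; flat inner floor 4 mm and rim 15 mm above the origin. Fixed on the same caddy.
Not all that is in view belongs to the job. Several things have the shape of the small_carton; the one meant has the colours described above.

How it is judged:
At the end, for the whole second after the job is handed in: Ink bottle in blue, glue stick in yellow, stamp in red, smaller carton in white dish: each within 30 mm of the dish's centre, on its floor within 2 mm, upright within 0.1 rad, at rest. Dropper bottle and larger carton upright, within 25 mm of where they were (horizontal distance between ink_bottle and blue_dish below 0.03 m and z of ink_bottle in the frame of blue_dish between 0.002 and 0.006 m and angle between each of ink_bottle, glue_stick, rubber_stamp, small_carton, dropper_bottle, large_carton's own z axis and vertical below 0.1 rad and linear speed of each of ink_bottle, glue_stick, rubber_stamp, small_carton below 0.02 m/s and angular speed of each of ink_bottle, glue_stick, rubber_stamp, small_carton below 0.2 rad/s and horizontal distance between glue_stick and yellow_dish below 0.03 m and z of glue_stick in the frame of yellow_dish between 0.002 and 0.006 m and horizontal distance between rubber_stamp and red_dish below 0.03 m and z of rubber_stamp in the frame of red_dish between 0.002 and 0.006 m and horizontal distance between small_carton and white_dish below 0.03 m and z of small_carton in the frame of white_dish between 0.002 and 0.006 m and distance of each of dropper_bottle, large_carton from where it was at the start of the episode below 0.025 m); the robot touches nothing.
It fails at once if the dropper bottle is moved from its place or tipped (distance of dropper_bottle from where it was at the start of the episode above 0.025 m or angle between dropper_bottle's own z axis and vertical above 0.5 rad).
It fails at once if the larger carton is moved from its place or tipped (distance of large_carton from where it was at the start of the episode above 0.025 m or angle between large_carton's own z axis and vertical above 0.5 rad).
It also fails if it takes over 102 s, if anything falls off the work surface, if the arm or the gripper's body presses on something with over 40 N, if the wrist force passes 120 N, or if a joint passes its speed limit or range.

### The arm

A 6-joint arm with a two-finger parallel gripper is mounted at the origin on the work surface; the furniture and walls round the work are solid. World frame = base frame: x ahead of the robot, y to its left, z up, the work surface at z = 0. Lengths are in m, angles in rad, forces in N, time in s.
With the tool pointing down it reaches from about 0.325 to 0.775 m from the base axis. Payload 9.3 kg.
Tool frame: the origin (TCP) lies at the very end of the fingers, on their centre line; the grasp point (between the pads) lies behind it (r.grip_depth is the z of the grasp point in the tool frame, in m); z points along the fingers, y is the line along which they close (so a half turn about z gives the same grasp; the last joint's range is limited). The gripper opens to 85 mm and grips with 20 to 120 N. Pads are 22 mm wide; open, the fingers measure 114 mm over their backs; the gripper's body (76 mm by 85 mm) begins 54 mm behind the grasp point. The pads swing forward as they close: fully open they stand 13 mm farther back than shut.
Start: joints at [1.141, 0.259, 0.021, 1.334, 0, 1.418], TCP at [0.15, 0.529, 0.231] pointing down, gripper open.
Joint ranges: [-3.04, 3.04], [-0.91, 1.82], [-1.04, 1.36], [-1.92, 1.95], [-1.52, 1.45], [-3.14, 3.14]. Speed limits (rad/s): [2.22, 2.22, 2.79, 3.14, 3.14, 3.14].

### API

Orientations are given as a rotation vector (axis times angle).
In Python, from plant import r gives the robot as it stands.
- The arm moves only by the tool arm_command, never from a script. Its argument "deltas" is a list of rows, each a list of 7 numbers: the shift along the tool's x, y, z in m, then the turn, a rotation vector about the tool's x, y, z in rad, then the gripper command: -1 is fully open, 1 is shut, values between are in proportion. In form: [[dx, dy, dz, ax, ay, az, gripper], ...]. A call has 1 to 8 rows; each row shifts and turns the commanded pose from where the row before left it, along the tool's axes as they then stand; what a row does not reach is not made up. A row lasts 1/10 s, in which the tool goes at most 50 mm and 8.59 degrees, less where a joint would pass 70% of its speed; a pose out of reach is approached as far as the arm can. A call is refused whole if a number of a shift passes 0.05 or a number of a turn 0.15, either way. A call with a gripper value outside its range is refused whole. The fingers move at their own pace and stop on an object; "newtons" is the grip in N (left out, the last holds). Time passes only in rows, so rows that do not move let the fingers close. It gives the time, the measured TCP pose, the force, the opening and the grip force at its end, in the units of the state.
- r.get_obs(): the state, without advancing time (a new reading comes with each control period).
- r.get_image(name): name is "side" or "top" or "wrist"; returns (picture, depth): 420x560x3 uint8, blue, green, red; 420x560 float32, m along the optical axis (not along the pixel's ray), 0 where there is no reading.
- r.calibration(name): a dict with "fx", "fy", "cx", "cy" (pixels), "k1" (the pictures are not rectified: a ray, as slopes to the right and down, at radius r is drawn at 1 + k1 r^2 times it, then the intrinsics apply), "rvec" (rotation vector, rad) and "tvec" (3), from world to camera coordinates, as OpenCV has them. Camera axes: x right, y down, z forward; pixel columns grow to the right and rows downward; lengths in m; the calibration is good to about 2 mm. A picture is of the moment at which its call begins: read the wrist's pose just before it. calibration takes no time and is no camera call; for the wrist camera it gives the pose at the moment of the call.
- r.finish_job(): hands the job in; it is judged then, once.
The state is a dict: "time": time; "joint_positions": joint angles; "qd": joint speeds; "tau": joint torques, N m; "ee_pos": TCP position; "orientation": TCP orientation; "contact_force": force on the tool from outside, world axes, zero at the start; "torque": the same for the moment, N m; "gripper_width": opening from 0.0 (shut) to 1.0 (fully open); "grasp_force": force on a finger pad.
Only numpy, scipy, OpenCV 4.12 (cv2) and the standard library are available. Lean on these libraries where they do the work, as an engineer would, in place of code of your own. Each camera call takes 0.05 s, during which the arm holds its last target. There are 200 camera calls.

## Working session

There is one attempt and no reset: what is moved stays moved. The work goes in short steps, Python scripts to look and compute and a tool call to move; the robot and the scene stay as the last step left them, time stands still between calls to the robot, and variables do not carry over. Pictures are saved under pics/ and viewed, at most 14 in all, crops included, and the job is handed in when it is done.

Besides the shell and the picture viewer there is one more tool, called after "Emit:" in YAML: its name, and indented under it one key for each argument. arm_command: Moves the arm, as the interface text tells. Its arguments: {"type":"object","properties":{"deltas":{"type":"array"},"newtons":{"type":"number"}},"required":["deltas"]}

```bash
ls; mkdir -p pics
python3 - <<'E'
from plant import r
import cv2,numpy as np
print(r.get_obs(), r.grip_depth)
for n in ("top","side"):
    im,d=r.get_image(n); cv2.imwrite(f"pics/{n}0.png",im); np.save(f"pics/{n}0.npy",d); print(n,r.calibration(n))
E
```

```text
pics
{'time': 0.0, 'joint_positions': array([1.14136752e+00, 2.59238096e-01, 2.07465438e-02, 1.33371931e+00,
       3.58480316e-05, 1.41823770e+00]), 'qd': array([-7.51969040e-05, -1.27216951e-05,  1.13655614e-03,  2.37355001e-04,
        3.92117370e-04, -2.34987781e-04]), 'tau': array([ 5.75637841e-04, -5.55645561e+01,  3.44525635e+01,  1.37606220e-02,
       -3.68405654e-05, -1.41762911e-05]), 'ee_pos': array([0.15019124, 0.52879593, 0.23063525]), 'orientation': array([-4.33458083e-01, -3.11110085e+00,  2.11208996e-03]), 'contact_force': array([ 0.16712647,  0.00914298, -0.10337661]), 'torque': array([0.04180067, 0.05926734, 0.05335978]), 'grasp_force': 0.0, 'gripper_width': 0.9990674106299906} -0.0187
top {'fx': 437.92981287195676, 'fy': 437.92981287195676, 'cx': 278.51676202145103, 'cy': 214.49142324978496, 'k1': -0.14490975222670693, 'rvec': array([ 2.13750085, -2.14124293,  0.22150165]), 'tvec': array([-0.27073949,  0.38290233,  0.92389672])}
side {'fx': 399.65414942250686, 'fy': 399.65414942250686, 'cx': 279.1877690992456, 'cy': 206.03032587237718, 'k1': -0.07432157775872744, 'rvec': array([ 2.22884396, -0.26219971,  0.11912516]), 'tvec': array([-0.40162097, -0.05978531,  1.11506806])}
```

View pics/top0.png

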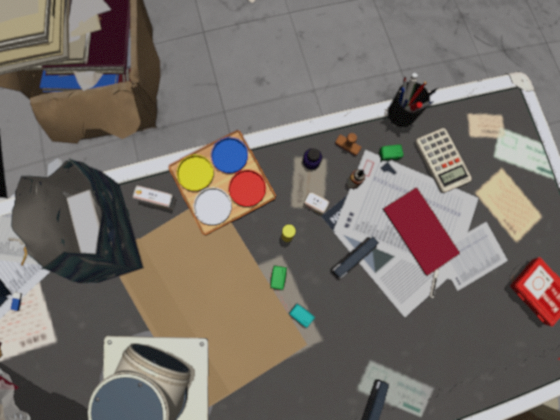

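View pics/side0.png

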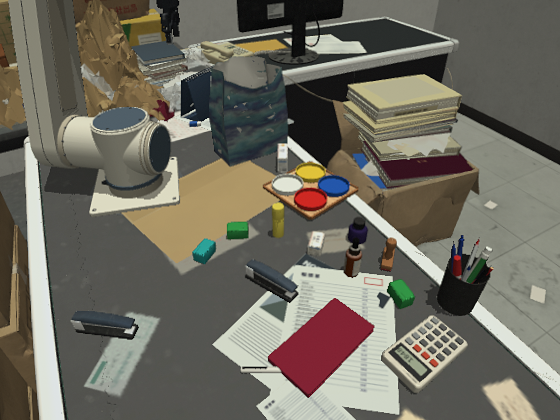

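The top view shows the dishes: yellow (195,173), blue (230,156), red (247,188), white (212,207). It also shows the ink bottle (313,158), glue stick (289,232), stamp (349,143) and dropper bottle (357,178). There are two white cartons, (317,203) and (153,196), and green or teal boxes at (391,153), (278,278) and (302,316). By size and colour (317,203) should be the small carton and (153,196) the large one. I'll check that in a crop and by measurement.

```bash
cat > h.py <<'E'
import cv2,numpy as np
from plant import r
def cam(n,c=None):
    c=c or r.calibration(n); R=cv2.Rodrigues(np.array(c["rvec"]))[0]; t=np.array(c["tvec"])
    K=np.array([[c["fx"],0,c["cx"]],[0,c["fy"],c["cy"]],[0,0,1.]]); return K,np.array([c["k1"],0,0,0,0.]),R,t
def plane(C,px,z):
    K,D,R,t=C; px=np.atleast_2d(np.array(px,float))
    u=cv2.undistortPoints(px[:,None],K,D)[:,0]
    d=np.c_[u,np.ones(len(u))]@R; o=-R.T@t
    return o+d*((z-o[2])/d[:,2])[:,None]
def cloud(C,depth):
    K,D,R,t=C; h,w=depth.shape
    g=np.stack(np.meshgrid(np.arange(w),np.arange(h)),-1).reshape(-1,1,2).astype(float)
    u=cv2.undistortPoints(g,K,D)[:,0]; z=depth.reshape(-1,1)
    return ((np.c_[u,np.ones(len(u))]*z-t)@R).reshape(h,w,3)
def proj(C,p):
    K,D,R,t=C; return cv2.projectPoints(np.atleast_2d(np.array(p,float)),cv2.Rodrigues(R)[0],t,K,D)[0][:,0]
E
python3 - <<'E'
from h import *
C=cam("top"); im=cv2.imread("pics/top0.png"); d=np.load("pics/top0.npy"); P=cloud(C,d)
print("cam pos",-C[2].T@C[3],"tcp px",proj(C,[.15,.529,.231]),proj(C,[0,0,0]),proj(C,[.3,0,0]))
for n,(u,v) in dict(yel=(195,173),blue=(230,156),red=(247,188),white=(212,207),ink=(313,156),glue=(289,230),stamp=(349,143),drop=(357,178),c1=(317,203),c2=(153,196),g1=(391,153),g2=(278,278),teal=(302,316),stapler=(354,258),desk=(330,130)).items():
    w=P[v-3:v+4,u-3:u+4].reshape(-1,3); print(n,np.median(w,0).round(3),"zmax",w[:,2].max().round(3), im[v,u])
def crop(u,v,s=45): return cv2.resize(im[max(0,v-s):v+s,max(0,u-s):u+s],(400,400),interpolation=cv2.INTER_CUBIC)
cv2.imwrite("pics/crop1.png",np.hstack([crop(335,178,55),crop(153,196,40)]))
E
```

```text
cam pos [ 0.21056229 -0.24557991  0.98430343] tcp px [[-117.40689028  311.06560212]] [[154.97654599 389.21228485]] [[158.17474673 253.30937777]]
yel [ 0.483 -0.081  0.018] zmax 0.022 [ 50 200 206]
blue [ 0.524 -0.161  0.017] zmax 0.021 [181  96  45]
red [ 0.447 -0.201  0.017] zmax 0.984 [ 56  63 207]
white [ 0.403 -0.122  0.017] zmax 0.021 [213 208 205]
ink [ 0.511 -0.348  0.058] zmax 0.06 [40 42 46]
glue [ 0.341 -0.292  0.088] zmax 0.091 [ 94 208 206]
stamp [ 0.547 -0.432  0.042] zmax 0.984 [16 28 45]
drop [ 0.457 -0.441  0.073] zmax 0.984 [51 56 60]
c1 [ 0.41  -0.358  0.03 ] zmax 0.033 [201 198 199]
c2 [0.422 0.004 0.05 ] zmax 0.053 [196 192 192]
g1 [ 0.529 -0.533  0.03 ] zmax 0.032 [ 75 154  53]
g2 [ 0.244 -0.27   0.031] zmax 0.034 [ 90 169  70]
teal [ 0.162 -0.321  0.03 ] zmax 0.033 [167 172  45]
stapler [ 0.286 -0.434  0.045] zmax 0.984 [80 71 64]
desk [ 0.595 -0.396  0.003] zmax 0.008 [69 73 69]
```

View pics/crop1.png

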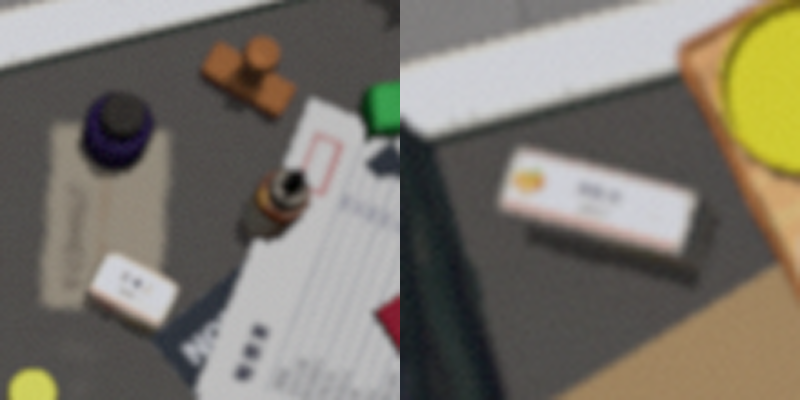

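The crop confirms it. (317,203) is the white carton 30 mm high, so it is the small one. (153,196) is 50 mm high and elongated, so it is the large one and stays. The green and teal boxes have the wrong colour. Next are exact poses and obstacle heights.

```bash
cat > meas.py <<'E'
from h import *
C=cam("top"); im=cv2.imread("pics/top0.png"); d=np.load("pics/top0.npy"); P=cloud(C,d); Z=P[...,2]
hsv=cv2.cvtColor(im,cv2.COLOR_BGR2HSV).astype(int); H,S,V=hsv[...,0],hsv[...,1],hsv[...,2]
def blob(m,u,v,s):
    w=np.zeros(m.shape,np.uint8); w[v-s:v+s,u-s:u+s]=m[v-s:v+s,u-s:u+s]
    cs=cv2.findContours(w,cv2.RETR_EXTERNAL,cv2.CHAIN_APPROX_NONE)[0]; return max(cs,key=cv2.contourArea)[:,0]
def circ(n,m,u,v,s,z):
    q=plane(C,blob(m,u,v,s),z)[:,:2].astype(np.float32); (c,rad)=cv2.minEnclosingCircle(q); e=cv2.fitEllipse(q); print(n,"enc",np.round(c,4),round(rad*2,4),"ell",np.round(e[0],4),np.round(e[1],4))
def rect(n,m,u,v,s,z):
    q=plane(C,blob(m,u,v,s),z)[:,:2].astype(np.float32); c,wh,a=cv2.minAreaRect(q); b=cv2.boxPoints((c,wh,a)); e=[b[1]-b[0],b[2]-b[1]]; L=max(e,key=np.linalg.norm)
    print(n,np.round(c,4),np.round(wh,4),"long axis yaw deg",np.degrees(np.arctan2(L[1],L[0])).round(1))
circ("yel",(abs(H-29)<8)&(S>120),195,173,28,.02)
circ("blue",(abs(H-110)<10)&(S>110),230,156,28,.02)
circ("red",((H<6)|(H>174))&(S>130),247,188,28,.02)
circ("white",(V>150)&(S<40),212,207,28,.02)
circ("glue",(abs(H-30)<8)&(S>90)&(Z>.075),289,230,14,.086)
circ("inkcap",(Z>.05),313,156,16,.056)
circ("inkbody",(Z>.012),313,158,18,.02)
circ("stamphandle",(Z>.05)&(Z<.1),349,143,22,.065)
circ("drop",(Z>.085),357,175,22,.1)
rect("c1",(V>150)&(S<50)&(Z>.02),317,203,20,.03)
rect("c2",(V>150)&(S<50)&(Z>.035),153,196,28,.049)
rect("stampall",(H<18)&(S>110),349,143,22,.016)
# obstacles
for n,(u0,u1,v0,v1) in dict(bag=(0,145,160,285),books=(0,160,0,140),pens=(385,440,70,130)).items():
    q=P[v0:v1,u0:u1].reshape(-1,3); q=q[(q[:,2]>.06)&(q[:,2]<.8)]
    print(n,np.percentile(q,[1,50,99],axis=0).round(3).tolist())
m=((H<18)&(S>110)&(Z<.9))[121:165,327:371]; q=P[121:165,327:371][m]; print(np.percentile(q,[2,50,98],axis=0).round(3))
E
python3 meas.py
```

```text
yel enc [ 0.484  -0.0811] 0.0874 ell [ 0.4837 -0.0811] [0.0841 0.0849]
blue enc [ 0.525  -0.1585] 0.0836 ell [ 0.5249 -0.1588] [0.0791 0.0815]
red enc [ 0.4481 -0.1996] 0.0871 ell [ 0.4474 -0.2005] [0.0804 0.0825]
white enc [ 0.4053 -0.123 ] 0.0851 ell [ 0.4044 -0.1232] [0.0794 0.0834]
glue enc [ 0.339  -0.2907] 0.0286 ell [ 0.3391 -0.2905] [0.0259 0.0272]
inkcap enc [ 0.5163 -0.3492] 0.0288 ell [ 0.5164 -0.3492] [0.0256 0.0279]
inkbody enc [ 0.5174 -0.3504] 0.052 ell [ 0.5183 -0.3496] [0.0439 0.0503]
stamphandle enc [ 0.5513 -0.4324] 0.0256 ell [ 0.5507 -0.4332] [0.0215 0.0243]
drop enc [ 0.4627 -0.4446] 0.0143 ell [ 0.463  -0.4438] [0.0106 0.0141]
c1 [ 0.4131 -0.3565] [0.0491 0.0288] long axis yaw deg 62.9
c2 [0.423  0.0073] [0.0842 0.0276] long axis yaw deg 75.9
stampall [ 0.5609 -0.4396] [0.059  0.0459] long axis yaw deg 59.2
bag [[0.238, 0.036, 0.066], [0.341, 0.128, 0.176], [0.448, 0.197, 0.268]]Traceback (most recent call last):
  File "meas.py", line 27, in <module>
    print(n,np.percentile(q,[1,50,99],axis=0).round(3).tolist())
            ~~~~~~~~~~~~~^^^^^^^^^^^^^^^^^^^^
    return _quantile_unchecked(
        a, q, axis, out, overwrite_input, method, keepdims, weights)
    return _ureduce(a,
                    func=_quantile_ureduce_func,
    ...<5 lines>...
                    overwrite_input=overwrite_input,
                    method=method)
    r = func(a, **kwargs)
    result = _quantile(arr,
                       quantiles=q,
    ...<2 lines>...
                       out=out,
                       weights=wgt)
    slices_having_nans = np.isnan(arr[-1, ...])
                                  ~~~^^^^^^^^^
IndexError: index -1 is out of bounds for axis 0 with size 0
```

Emit:
arm_command:
  deltas:
    - [0,0,-0.045,0,0,-0.092,-1]
    - [0,0,-0.045,0,0,-0.092,-1]
    - [0,0,-0.045,0,0,-0.092,-1]
    - [-0.037,-0.028,0,0,0,0,-1]
    - [-0.037,-0.028,0,0,0,0,-1]
    - [-0.037,-0.028,0,0,0,0,-1]
    - [-0.037,-0.028,0,0,0,0,-1]
    - [-0.037,-0.028,0,0,0,0,-1]

```text
time: 0.9
ee_pos: [0.3363, 0.3875, 0.3661]
orientation: [-0.001, -3.141, 0.0]
contact_force: [0.3, 1.0, 0.8]
gripper_width: 1.0
grasp_force: 0.0
```

Emit:
arm_command:
  deltas:
    - [-0.034,-0.034,0,0,0,0,-1]
    - [-0.034,-0.034,0,0,0,0,-1]
    - [-0.034,-0.034,0,0,0,0,-1]
    - [0,-0.049,0,0,0,0,-1]
    - [0,-0.049,0,0,0,0,-1]
    - [0,-0.049,0,0,0,0,-1]
    - [0,-0.049,0,0,0,0,-1]
    - [0,-0.049,0,0,0,0,-1]

```text
time: 1.7
ee_pos: [0.4363, 0.0401, 0.3661]
orientation: [-0.001, -3.141, -0.0]
contact_force: [0.8, -0.3, -0.5]
gripper_width: 0.998
grasp_force: 0.0
```

Emit:
arm_command:
  deltas:
    - [0.012,-0.0412,0.02,0,0,0,-1]
    - [0.012,-0.0412,0.02,0,0,0,-1]
    - [0.012,-0.0412,0.02,0,0,0,-1]
    - [0.012,-0.0412,0.02,0,0,0,-1]
    - [0.012,-0.0412,0.02,0,0,0,-1]
    - [0.012,-0.0412,0.02,0,0,0,-1]
    - [0.012,-0.0412,0.02,0,0,0,-1]
    - [0.012,-0.0412,0.02,0,0,0,-1]

```text
time: 2.5
ee_pos: [0.3396, -0.2892, 0.2054]
orientation: [0.002, 3.141, -0.0]
contact_force: [1.2, -0.2, 0.6]
gripper_width: 1.002
grasp_force: 0.0
```

Emit:
arm_command:
  deltas:
    - [0,0,0,0,0,0,-1]
    - [0,0,0,0,0,0,-1]

```text
time: 2.7
ee_pos: [0.34, -0.2881, 0.2056]
orientation: [-0.005, -3.14, -0.003]
contact_force: [0.6, 0.3, 0.3]
gripper_width: 0.999
grasp_force: 0.0
```

Run:
```python
from h import *
c=r.calibration("wrist"); im,d=r.get_image("wrist"); cv2.imwrite("pics/w1.png",im); C=cam("wrist",c)
P=cloud(C,d); Z=P[...,2]; print("cam",-C[2].T@C[3],r.get_obs()["ee_pos"])
hsv=cv2.cvtColor(im,cv2.COLOR_BGR2HSV).astype(int); H,S,V=hsv[...,0],hsv[...,1],hsv[...,2]
m=((abs(H-29)<8)&(S>90)&(Z>.08)&(Z<.1)).astype(np.uint8)
c=max(cv2.findContours(m,0,1)[0],key=cv2.contourArea)[:,0]; q=plane(C,c,.086)[:,:2].astype(np.float32); print(cv2.minEnclosingCircle(q))
```

```text
cam [ 0.26695437 -0.2889428   0.34853263] [ 0.34047895 -0.28748459  0.20619164]
((0.33968913555145264, -0.2909466624259949), 0.014180260710418224)
```

View pics/w1.png

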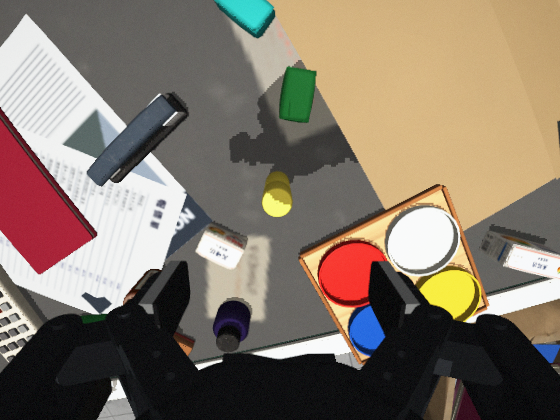

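The wrist view shows the glue stick at (278,195). Its diameter measures 28.4 mm at (0.340, -0.291), which agrees with the top camera. Descending to it.

Emit:
arm_command:
  deltas:
    - [0,-0.003,0.04,0,0,0,-1]
    - [0,0,0.045,0,0,0,-1]
    - [0,0,0.045,0,0,0,-1]
    - [0,0,0.04,0,0,0,-1]
    - [0,0,0,0,0,0,1]
    - [0,0,0,0,0,0,1]
    - [0,0,0,0,0,0,1]
    - [0,0,0,0,0,0,1]
  newtons: 35

```text
time: 3.55
ee_pos: [0.3417, -0.2915, 0.0383]
orientation: [0.001, 3.139, -0.004]
contact_force: [0.0, -1.7, 0.9]
gripper_width: 0.332
grasp_force: 1.8
```

Emit:
arm_command:
  deltas:
    - [0,0,0,0,0,0,1]
    - [0,0,0,0,0,0,1]
    - [0,0,0,0,0,0,1]
    - [0,0,0,0,0,0,1]

```text
time: 3.95
ee_pos: [0.3416, -0.2915, 0.038]
orientation: [0.001, 3.139, -0.004]
contact_force: [0.3, 1.5, 10.6]
gripper_width: 0.313
grasp_force: 36.2
```

Emit:
arm_command:
  deltas:
    - [0,0,-0.04,0,0,0,1]
    - [0,0,-0.04,0,0,0,1]
    - [-0.024,0.035,0,0,0,0,1]
    - [-0.024,0.035,0,0,0,0,1]
    - [-0.024,0.035,0,0,0,0,1]
    - [-0.024,0.035,0,0,0,0,1]
    - [-0.024,0.035,0,0,0,0,1]
    - [-0.024,0.035,0,0,0,0,1]

```text
time: 4.75
ee_pos: [0.4858, -0.0793, 0.1173]
orientation: [0.002, 3.14, -0.001]
contact_force: [-0.0, -1.0, -0.7]
gripper_width: 0.314
grasp_force: 35.2
```

Emit:
arm_command:
  deltas:
    - [0,0,0,0,0,0,1]
    - [0,0,0,0,0,0,1]

```text
time: 4.95
ee_pos: [0.4851, -0.08, 0.1168]
orientation: [-0.003, 3.141, -0.001]
contact_force: [-0.3, 0.3, -0.1]
gripper_width: 0.316
grasp_force: 35.2
```

Emit:
arm_command:
  deltas:
    - [0,0,0.03,0,0,0,1]
    - [0,0,0.02,0,0,0,1]
    - [0,0,0.008,0,0,0,1]
    - [0,0,0.004,0,0,0,1]
    - [0,0,0,0,0,0,1]

```text
time: 5.45
ee_pos: [0.4849, -0.0816, 0.0548]
orientation: [0.003, 3.141, -0.0]
contact_force: [0.1, -0.2, 0.5]
gripper_width: 0.311
grasp_force: 35.4
```

Emit:
arm_command:
  deltas:
    - [0,0,0.001,0,0,0,1]
    - [0,0,0,0,0,0,1]

```text
time: 5.65
ee_pos: [0.4853, -0.0813, 0.0541]
orientation: [0.002, 3.14, -0.001]
contact_force: [-0.6, -0.9, 2.9]
gripper_width: 0.316
grasp_force: 35.6
```

Emit:
arm_command:
  deltas:
    - [0,0,0,0,0,0,0.1]
    - [0,0,0,0,0,0,0.1]
    - [0,0,0,0,0,0,0.1]
    - [0,0,0,0,0,0,-0.3]
    - [0,0,0,0,0,0,-0.3]
    - [0,0,-0.02,0,0,0,-0.4]
    - [0,0,-0.05,0,0,0,-0.4]
    - [0,0,-0.05,0,0,0,-0.4]

```text
time: 6.45
ee_pos: [0.484, -0.0805, 0.1742]
orientation: [-0.001, -3.139, -0.001]
contact_force: [1.0, -1.2, 0.1]
gripper_width: 0.701
grasp_force: 0.0
```

Emit:
arm_command:
  deltas:
    - [-0.0055,-0.045,0,0,0,0,-0.5]
    - [-0.0055,-0.045,0,0,0,0,-0.5]
    - [-0.0055,-0.045,0,0,0,0,-0.5]
    - [-0.0055,-0.045,0,0,0,0,-0.5]
    - [-0.0055,-0.045,0,0,0,0,-0.5]
    - [-0.0055,-0.0445,0,0,0,0,-0.5]
    - [0,0,0,0,0,0,-0.5]
    - [0,0,0,0,0,0,-0.5]

```text
time: 7.25
ee_pos: [0.5172, -0.3512, 0.1724]
orientation: [-0.004, -3.141, -0.002]
contact_force: [0.2, 0.4, 0.2]
gripper_width: 0.747
grasp_force: 0.0
```

Run:
```python
from h import *
im,d=r.get_image("top"); cv2.imwrite("pics/top1.png",im)
s,_=r.get_image("side"); cv2.imwrite("pics/s1.png",cv2.resize(s[120:300,200:440],(720,540),interpolation=2)); print(r.get_obs()["ee_pos"])
```

```text
[ 0.51743257 -0.34953015  0.17310497]
```

View pics/s1.png

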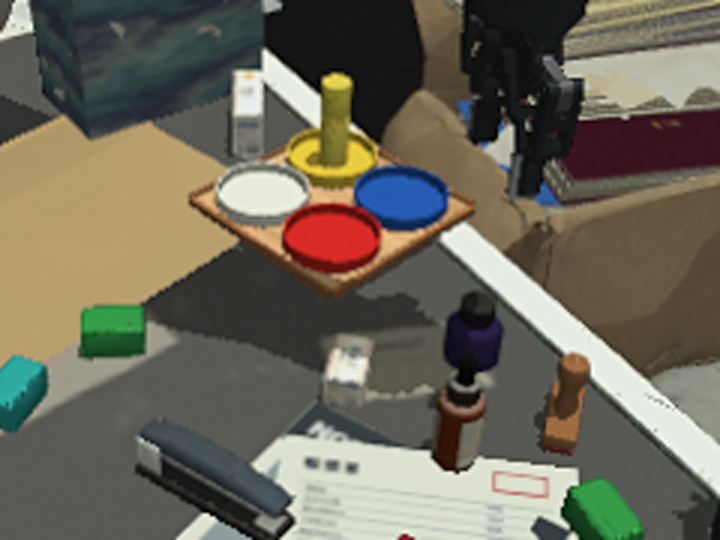

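The crop shows the glue stick upright in the yellow dish at (335,120) and the gripper above the ink bottle. Descending.

Emit:
arm_command:
  deltas:
    - [0,0,0.04,0,0,0,-0.5]
    - [0,0,0.04,0,0,0,-0.5]
    - [0,0,0.04,0,0,0,-0.5]
    - [0,0,0.025,0,0,0,-0.5]
    - [0,0,0.016,0,0,0,-0.5]
    - [0,0,0,0,0,0,1]
    - [0,0,0,0,0,0,1]
    - [0,0,0,0,0,0,1]
  newtons: 40

```text
time: 8.15
ee_pos: [0.5183, -0.3503, 0.0138]
orientation: [0.0, 3.14, -0.002]
contact_force: [-0.2, 0.6, -1.1]
gripper_width: 0.497
grasp_force: 41.2
```

Emit:
arm_command:
  deltas:
    - [0,0,0,0,0,0,1]
    - [0,0,0,0,0,0,1]
    - [0,0,0,0,0,0,1]

```text
time: 8.45
ee_pos: [0.5177, -0.3505, 0.0128]
orientation: [0.001, 3.141, -0.001]
contact_force: [0.2, 0.9, 0.5]
gripper_width: 0.495
grasp_force: 41.2
```

Emit:
arm_command:
  deltas:
    - [0,0,-0.04,0,0,0,1]
    - [0,0,-0.04,0,0,0,1]
    - [-0.0014,0.0383,0,0,0,0,1]
    - [-0.0014,0.0383,0,0,0,0,1]
    - [-0.0014,0.0383,0,0,0,0,1]
    - [-0.0014,0.0383,0,0,0,0,1]
    - [-0.0014,0.0383,0,0,0,0,1]
    - [0,0,0,0,0,0,1]

```text
time: 9.25
ee_pos: [0.5243, -0.1549, 0.0927]
orientation: [0.005, -3.141, -0.002]
contact_force: [-0.5, -0.5, -1.1]
gripper_width: 0.496
grasp_force: 41.3
```

Emit:
arm_command:
  deltas:
    - [0,0,0.025,0,0,0,1]
    - [0,0,0.02,0,0,0,1]
    - [0,0,0.01,0,0,0,1]
    - [0,0,0.006,0,0,0,1]
    - [0,0,0.002,0,0,0,1]
    - [0,0,0,0,0,0,1]

```text
time: 9.85
ee_pos: [0.525, -0.1592, 0.0296]
orientation: [0.002, 3.141, -0.0]
contact_force: [-0.7, 0.3, -1.0]
gripper_width: 0.495
grasp_force: 41.2
```

Emit:
arm_command:
  deltas:
    - [0,0,0.001,0,0,0,1]
    - [0,0,0,0,0,0,1]

```text
time: 10.05
ee_pos: [0.525, -0.159, 0.0288]
orientation: [0.001, 3.141, -0.001]
contact_force: [-0.7, -0.5, -0.8]
gripper_width: 0.497
grasp_force: 41.2
```

Emit:
arm_command:
  deltas:
    - [0,0,0.001,0,0,0,1]
    - [0,0,0,0,0,0,1]

```text
time: 10.25
ee_pos: [0.5251, -0.159, 0.0283]
orientation: [0.001, 3.14, -0.001]
contact_force: [-1.9, 0.0, 6.4]
gripper_width: 0.501
grasp_force: 42.0
```

Emit:
arm_command:
  deltas:
    - [0,0,0,0,0,0,-0.17]
    - [0,0,0,0,0,0,-0.17]
    - [0,0,0,0,0,0,-0.17]
    - [0,0,-0.015,0,0,0,-0.17]
    - [0,0,-0.035,0,0,0,-0.17]
    - [0,0,-0.05,0,0,0,-0.3]
    - [0,0,-0.05,0,0,0,-0.3]
    - [0,0,0,0,0,0,-0.3]

```text
time: 11.05
ee_pos: [0.5272, -0.1599, 0.1839]
orientation: [0.001, 3.132, -0.007]
contact_force: [1.1, 0.3, 0.5]
gripper_width: 0.644
grasp_force: 0.0
```

Run:
```python
from h import *
P={}
im=cv2.imread("pics/top1.png"); C=cam("top")
# stamp base direction from the current top picture, upscaled crop
cv2.imwrite("pics/stamp.png",cv2.resize(im[120:170,320:385],(780,600),interpolation=2))
hsv=cv2.cvtColor(im,cv2.COLOR_BGR2HSV).astype(int)
print(r.get_obs()["ee_pos"])
```

```text
[ 0.52719021 -0.15991193  0.18391849]
```

Emit:
arm_command:
  deltas:
    - [-0.004,-0.0455,0,0,0,0,-0.3]
    - [-0.004,-0.0455,0,0,0,0,-0.3]
    - [-0.004,-0.0455,0,0,0,0,-0.3]
    - [-0.004,-0.0455,0,0,0,0,-0.3]
    - [-0.004,-0.0455,0,0,0,0,-0.3]
    - [-0.004,-0.0455,0,0,0,0,-0.3]
    - [0,0,0,0,0,0,-0.3]
    - [0,0,0,0,0,0,-0.3]

```text
time: 11.85
ee_pos: [0.548, -0.4328, 0.1758]
orientation: [-0.004, -3.14, -0.002]
contact_force: [-0.1, 0.7, 0.4]
gripper_width: 0.654
grasp_force: 0.0
```

Run:
```python
from h import *
c=r.calibration("wrist"); im,d=r.get_image("wrist"); cv2.imwrite("pics/w2.png",im); C=cam("wrist",c); print(r.get_obs()["ee_pos"])
P=cloud(C,d); Z=P[...,2]; m=((Z>.056)&(Z<.072)&(np.hypot(P[...,0]-.551,P[...,1]+.433)<.03)).astype(np.uint8)
c=max(cv2.findContours(m,0,1)[0],key=cv2.contourArea)[:,0]; q=plane(C,c,.063)[:,:2].astype(np.float32); print(cv2.minEnclosingCircle(q))
m=((Z>.010)&(Z<.022)&(np.hypot(P[...,0]-.551,P[...,1]+.433)<.045)).astype(np.uint8)
c=max(cv2.findContours(m,0,1)[0],key=cv2.contourArea)[:,0]; q=plane(C,c,.014)[:,:2].astype(np.float32); print(cv2.minAreaRect(q))
```

```text
[ 0.54822862 -0.43166154  0.17638263]
((0.5532275438308716, -0.4355882406234741), 0.011794229969382286)
((0.5546748042106628, -0.4356426000595093), (0.060017045587301254, 0.024931801483035088), 58.47257614135742)
```

View pics/w2.png

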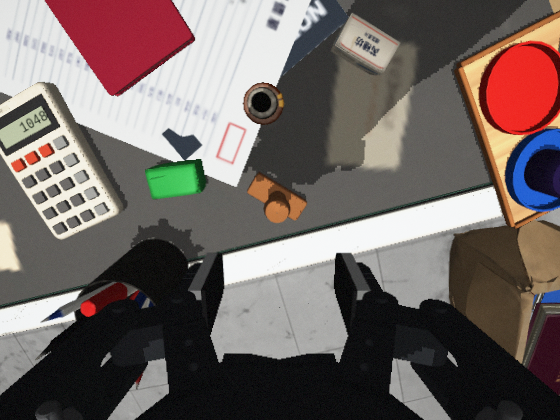

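The wrist view shows the stamp handle at (277,205). The base measures 60 x 25 mm at yaw 58° and the handle is at about (0.553, -0.435), within 3 mm of the top view. The dropper bottle at (265,103) is clear of the fingers.

Emit:
arm_command:
  deltas:
    - [-0.0045,-0.0025,0.04,0,0,0,-0.3]
    - [0,0,0.04,0,0,0,-0.3]
    - [0,0,0.04,0,0,0,-0.3]
    - [0,0,0.02,0,0,0,-0.3]
    - [0,0,0.008,0,0,0,-0.3]
    - [0,0,0,0,0,0,1]
    - [0,0,0,0,0,0,1]
    - [0,0,0,0,0,0,1]
  newtons: 35

```text
time: 12.7
ee_pos: [0.5539, -0.4347, 0.0314]
orientation: [0.001, 3.139, -0.003]
contact_force: [0.2, 1.6, 2.9]
gripper_width: 0.252
grasp_force: 34.5
```

Emit:
arm_command:
  deltas:
    - [0,0,0,0,0,0,1]
    - [0,0,0,0,0,0,1]
    - [0,0,0,0,0,0,1]

```text
time: 13.0
ee_pos: [0.5539, -0.4347, 0.0313]
orientation: [0.001, 3.139, -0.003]
contact_force: [0.2, 2.6, 6.6]
gripper_width: 0.255
grasp_force: 34.7
```

Emit:
arm_command:
  deltas:
    - [0,0,-0.04,0,0,0,1]
    - [0,0,-0.04,0,0,0,1]
    - [0.0177,0.039,0,0,0,0,1]
    - [0.0177,0.039,0,0,0,0,1]
    - [0.0177,0.039,0,0,0,0,1]
    - [0.0177,0.039,0,0,0,0,1]
    - [0.0177,0.039,0,0,0,0,1]
    - [0.0177,0.039,0,0,0,0,1]

```text
time: 13.8
ee_pos: [0.4462, -0.199, 0.11]
orientation: [0.002, 3.14, -0.001]
contact_force: [1.1, 0.7, -0.0]
gripper_width: 0.255
grasp_force: 34.6
```

Emit:
arm_command:
  deltas:
    - [0,0,0,0,0,0,1]
    - [0,0,0.025,0,0,0,1]
    - [0,0,0.02,0,0,0,1]
    - [0,0,0.01,0,0,0,1]
    - [0,0,0.006,0,0,0,1]
    - [0,0,0.002,0,0,0,1]
    - [0,0,0,0,0,0,1]

```text
time: 14.5
ee_pos: [0.4476, -0.2008, 0.0473]
orientation: [0.002, 3.14, -0.001]
contact_force: [-0.2, -0.1, 1.0]
gripper_width: 0.251
grasp_force: 34.8
```

Emit:
arm_command:
  deltas:
    - [0,0,0.001,0,0,0,1]
    - [0,0,0,0,0,0,1]

```text
time: 14.7
ee_pos: [0.448, -0.2011, 0.0472]
orientation: [0.002, 3.139, -0.003]
contact_force: [-3.6, 1.9, 14.5]
gripper_width: 0.253
grasp_force: 35.8
```

Emit:
arm_command:
  deltas:
    - [0,0,0,0,0,0,0.2]
    - [0,0,0,0,0,0,0.2]
    - [0,0,0,0,0,0,0.0]
    - [0,0,0,0,0,0,-0.1]
    - [0,0,-0.015,0,0,0,-0.2]
    - [0,0,-0.035,0,0,0,-0.2]
    - [0,0,-0.05,0,0,0,-0.2]
    - [0,0,-0.04,0,0,0,-0.2]

```text
time: 15.5
ee_pos: [0.447, -0.2003, 0.1874]
orientation: [0.001, 3.141, -0.0]
contact_force: [0.4, 0.3, -0.1]
gripper_width: 0.6
grasp_force: 0.0
```

Emit:
arm_command:
  deltas:
    - [0.0085,-0.039,0,0,0,0,-0.25]
    - [0.0085,-0.039,0,0,0,0,-0.25]
    - [0.0085,-0.039,0,0,0,0,-0.25]
    - [0.0085,-0.039,0,0,0,0,-0.25]

```text
time: 15.9
ee_pos: [0.4124, -0.3577, 0.1853]
orientation: [0.001, 3.141, -0.0]
contact_force: [0.8, 0.2, 0.3]
gripper_width: 0.626
grasp_force: 0.0
```

Emit:
arm_command:
  deltas:
    - [0,0,0,0,0,-0.1372,-0.25]
    - [0,0,0,0,0,-0.1372,-0.25]
    - [0,0,0,0,0,-0.1372,-0.25]
    - [0,0,0,0,0,-0.1372,-0.25]
    - [0,0,0,0,0,-0.1372,-0.25]
    - [0,0,0,0,0,-0.1372,-0.25]
    - [0,0,0,0,0,-0.1372,-0.25]
    - [0,0,0,0,0,-0.1372,-0.25]

```text
time: 16.7
ee_pos: [0.4129, -0.3562, 0.1851]
orientation: [1.645, -2.676, -0.001]
contact_force: [0.2, -0.6, -0.8]
gripper_width: 0.623
grasp_force: 0.0
```

Emit:
arm_command:
  deltas:
    - [0,0,0,0,0,0,-0.25]
    - [0,0,0,0,0,0,-0.25]

```text
time: 16.9
ee_pos: [0.4129, -0.3562, 0.1852]
orientation: [1.632, -2.684, -0.0]
contact_force: [0.5, -0.4, -0.2]
gripper_width: 0.627
grasp_force: 0.0
```

```bash
cat > car.py <<'E'
from h import *
o=r.get_obs(); c=r.calibration("wrist"); im,d=r.get_image("wrist"); cv2.imwrite("pics/w3.png",im); C=cam("wrist",c)
R=cv2.Rodrigues(np.array(o["orientation"]))[0]; p=o["ee_pos"]; print(p,"tooly yaw",np.degrees(np.arctan2(R[1,1],R[0,1])),"tilt",R[:,2],o["joint_positions"].round(2))
P=cloud(C,d); Z=P[...,2]; m=((Z>.024)&(Z<.036)&(np.hypot(P[...,0]-.413,P[...,1]+.357)<.045)).astype(np.uint8)
c=max(cv2.findContours(m,0,1)[0],key=cv2.contourArea)[:,0]; q=plane(C,c,.029)[:,:2].astype(np.float32); k=cv2.minAreaRect(q); print(k)
print("tool shift", (R.T@(np.array([*k[0],.003])-p)).round(4))
E
python3 car.py
```

```text
[ 0.41287956 -0.35622313  0.18515242] tooly yaw 152.61037563035907 tilt [-1.70997208e-04  2.21961915e-04 -9.99999961e-01] [-0.87  0.27 -0.08  1.22  0.   -1.96]
((0.41294780373573303, -0.3572447597980499), (0.05020548030734062, 0.029942363500595093), 61.895389556884766)
tool shift [ 0.0009 -0.0006  0.1822]
```

View pics/w3.png

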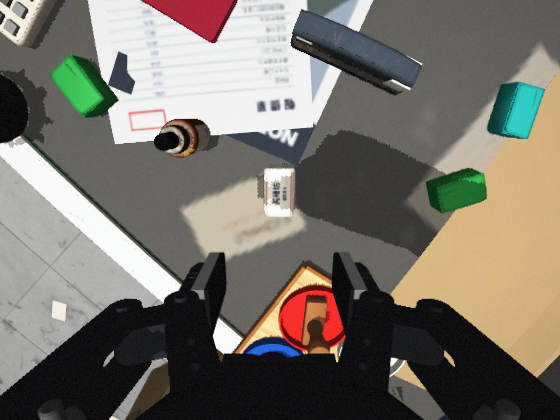

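The wrist view shows the white carton at (278,192), square to the fingers and at (0.413, -0.357). The dropper bottle at (180,137) is clear, and the stamp stands in the red dish at (315,320).

Emit:
arm_command:
  deltas:
    - [0.001,0,0.045,0,0,0,-0.25]
    - [0,0,0.045,0,0,0,-0.25]
    - [0,0,0.045,0,0,0,-0.25]
    - [0,0,0.03,0,0,0,-0.25]
    - [0,0,0.012,0,0,0,-0.25]
    - [0,0,0.004,0,0,0,-0.25]
    - [0,0,0,0,0,0,-0.25]
  newtons: 25

```text
time: 17.65
ee_pos: [0.4128, -0.3576, 0.005]
orientation: [-1.637, 2.682, -0.001]
contact_force: [-0.3, -0.8, 0.2]
gripper_width: 0.624
grasp_force: 0.0
```

Emit:
arm_command:
  deltas:
    - [0,0,0,0,0,0,1]
    - [0,0,0,0,0,0,1]
    - [0,0,0,0,0,0,1]
    - [0,0,0,0,0,0,1]
    - [0,0,0,0,0,0,1]

```text
time: 18.15
ee_pos: [0.4132, -0.358, 0.0059]
orientation: [-1.637, 2.681, -0.005]
contact_force: [-0.0, 1.0, 6.1]
gripper_width: 0.391
grasp_force: 26.0
```

Emit:
arm_command:
  deltas:
    - [0,0,-0.03,0,0,0,1]
    - [0,0,-0.045,0,0,0,1]
    - [0,0,-0.045,0,0,0,1]
    - [-0.041,0.0231,0,0,0,0,1]
    - [-0.041,0.0231,0,0,0,0,1]
    - [-0.041,0.0231,0,0,0,0,1]
    - [-0.041,0.0231,0,0,0,0,1]
    - [-0.041,0.0231,0,0,0,0,1]

```text
time: 18.95
ee_pos: [0.4029, -0.1205, 0.1251]
orientation: [-1.636, 2.681, -0.002]
contact_force: [1.2, 0.9, -0.7]
gripper_width: 0.388
grasp_force: 25.2
```

Emit:
arm_command:
  deltas:
    - [0,0,0,0,0,0,1]
    - [0,0,0,0,0,0,1]
    - [0,0,0,0,0,0,1]

```text
time: 19.25
ee_pos: [0.4037, -0.1227, 0.1248]
orientation: [-1.637, 2.681, -0.002]
contact_force: [0.4, -0.6, 0.2]
gripper_width: 0.389
grasp_force: 25.2
```

Emit:
arm_command:
  deltas:
    - [0,0,0.035,0,0,0,1]
    - [0,0,0.035,0,0,0,1]
    - [0,0,0.018,0,0,0,1]
    - [0,0,0.008,0,0,0,1]
    - [0,0,0.004,0,0,0,1]
    - [0,0,0.0015,0,0,0,1]
    - [0,0,0,0,0,0,1]

```text
time: 19.95
ee_pos: [0.4038, -0.1225, 0.0234]
orientation: [-1.637, 2.681, -0.002]
contact_force: [-0.2, -0.1, -0.0]
gripper_width: 0.392
grasp_force: 25.2
```

Emit:
arm_command:
  deltas:
    - [0,0,0.001,0,0,0,1]
    - [0,0,0,0,0,0,1]

```text
time: 20.15
ee_pos: [0.4035, -0.1222, 0.0222]
orientation: [-1.638, 2.68, -0.001]
contact_force: [1.0, -0.7, -0.4]
gripper_width: 0.393
grasp_force: 25.2
```

Emit:
arm_command:
  deltas:
    - [0,0,0.001,0,0,0,1]
    - [0,0,0,0,0,0,1]

```text
time: 20.35
ee_pos: [0.4036, -0.1221, 0.0219]
orientation: [-1.638, 2.68, -0.002]
contact_force: [-3.9, 0.4, 15.7]
gripper_width: 0.392
grasp_force: 27.0
```

Emit:
arm_command:
  deltas:
    - [0,0,0,0,0,0,0.08]
    - [0,0,0,0,0,0,0.08]
    - [0,0,0,0,0,0,0.08]
    - [0,0,0,0,0,0,0.08]
    - [0,0,-0.01,0,0,0,0.06]
    - [0,0,-0.025,0,0,0,0]
    - [0,0,-0.04,0,0,0,0]
    - [0,0,-0.04,0,0,0,0]

```text
time: 21.15
ee_pos: [0.4027, -0.1217, 0.1376]
orientation: [1.637, -2.681, -0.001]
contact_force: [1.7, -0.2, -0.5]
gripper_width: 0.501
grasp_force: 0.0
```

Emit:
arm_command:
  deltas:
    - [0,0,-0.045,0,0,0,0]
    - [0,0,-0.045,0,0,0,0]
    - [0,0,-0.045,0,0,0,0]
    - [0.045,0,0,0,0,0,0]
    - [0.045,0,0,0,0,0,0]
    - [0.045,0,0,0,0,0,0]
    - [0.045,0,0,0,0,0,0]
    - [0,0,0,0,0,0,0]

```text
time: 21.95
ee_pos: [0.3189, -0.2859, 0.2711]
orientation: [1.63, -2.685, 0.001]
contact_force: [-0.0, -0.4, 0.2]
gripper_width: 0.5
grasp_force: 0.0
```

Run:
```python
from h import *
im,d=r.get_image("side"); o=r.get_obs(); print(o["ee_pos"],o["time"])
w,_=r.get_image("wrist")
cv2.imwrite("pics/fin.png",np.hstack([cv2.resize(im[130:300,200:420],(400,310),interpolation=2),cv2.resize(w,(400,310))]))
```

```text
[ 0.31973687 -0.28395811  0.27110588] 22.0
```

View pics/fin.png

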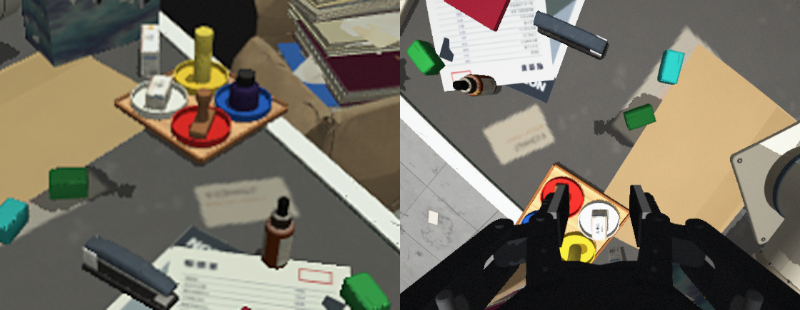

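The picture shows all four things upright in their dishes: glue (203,55), ink (242,92), stamp (203,115) and carton (157,93). The dropper bottle (278,235) and large carton (150,50) are in place. I'll check heights and centres before handing in.

Run:
```python
from h import *
im,d=r.get_image("side"); P=cloud(cam("side"),d).reshape(-1,3)
for n,c,top in (("glue",(.484,-.081),.102),("ink",(.525,-.1587),.072),("stamp",(.448,-.2),.081),("carton",(.4048,-.1231),.046),("drop",(.463,-.444),.102),("large",(.423,.007),.049)):
    k=P[(np.hypot(*(P[:,:2]-c).T)<.05)&(abs(P[:,2]-top)<.006)]; print(n,top,len(k),k.mean(0).round(3) if len(k) else "")
```

```text
glue 0.102 49 [ 0.485 -0.085  0.1  ]
ink 0.072 54 [ 0.525 -0.164  0.07 ]
stamp 0.081 36 [ 0.449 -0.205  0.077]
carton 0.046 117 [ 0.406 -0.125  0.043]
drop 0.102 20 [ 0.463 -0.448  0.099]
large 0.049 154 [0.423 0.002 0.046]
```

Every top is at its expected height and every centre is within about 6 mm, so I'm handing in.

```bash
python3 -c "
from plant import r
print(r.finish_job())"
```

```text
the job is handed in; nothing more can be done
None
```

The ink bottle, glue stick, stamp and smaller carton stand upright in their dishes, the dropper bottle and larger carton are where they were, and the job was handed in at about 22 s; no verdict was returned.

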